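Change the weighing scoop on a spring balance

TASK

Change the spring balance over to the large scoop: lift the small scoop off the sprung hook and stand it upright on the grey book. When the empty hook has come back up, hang the large scoop on it by the bar of its bail, open mouth facing straight out away from the post, easing the weight on so that the hook never hits its bottom stop. Leave it hanging free and still, and do not disturb the pen cup, amber bottle, mug or tape dispenser.

Things in the scene. Friction and masses are not known exactly. Their poses are not given: they have to be found in the camera images.
- balance: Spring balance, fixed to the desk: grey base plate 170x100x12 mm (x = -30 to +140 mm) and an aluminium post 26x46 mm, 251 mm high, centre at x = +109 mm (front face +96 mm). Origin on the desk straight below the seat of the hook; +x points from the seat to the post, -x straight out away from the post, z up.
- hook_seat (a point): Lowest point of the hook's upper side, in its dip where a scoop's bar rests; 199 mm above the desk when empty, sinks with the hook. The hook is a 10 mm round steel bar from a carriage on the post (front 79 mm from the seat) along the balance's -x; it dips 6 mm at the seat, then turns up: tip 29 mm from the seat in -x, its top 22 mm above the seat. Axes as the balance.
- hook (a joint): How far the hook has sunk on the post, m: 0 empty and fully up, 0.058 at the bottom stop. The spring is 100 N/m with 0.4 N preload and lightly damped: it bounces for about a second. The small scoop sinks it about 10 mm, the large one 20 to 34 mm.
- small_scoop_grip (a point): Small aluminium scoop, at first on the hook; point: centre of the black grip block at its top (22 x, 26 y, 46 z mm), 117 mm above its underside. Under the block the bail's bar, 8 mm thick, along y, axis 27 mm below this point; the hook passes under it along x, through an opening 38 mm wide there. Pan 66x66 mm, walls 20 mm, open at -x, lip to x = -48 mm. z up; 0.14 kg.
- large_scoop_grip (a point): Large aluminium scoop, at first on the desk at any yaw; point: centre of the black grip block at its top (22 x, 26 y, 46 z mm), 142 mm above its underside. Under the block the bail's bar, along y, 8 mm thick, underside 31 mm below this point; opening under it 38 mm wide. Pan 100 x 92 y mm, walls 26 mm, open mouth at -x, lip to x = -65 mm. z up; 0.3 kg.
- large_scoop_mouth (a point): Middle of the open mouth's lip of the large scoop, 62 mm from its centre in its -x, 6 mm above its underside.
- grey_book: Closed grey book, 150 (x) x 105 (y) x 16 mm, lying fixed on the desk. Origin at the centre of its underside, z up.
- pen_cup: Bystander: round pen cup with pens, 83 mm across, 165 mm high, beside the balance. Origin at the centre of its underside.
- amber_bottle: Bystander: amber bottle, 47 mm across, 88 mm high, standing in front of the hook. Origin at the centre of its underside.
- mug: Bystander: spotted mug, 92x127 mm over the handle, 93 mm high. Origin under its middle.
- tape_dispenser: Bystander: heavy blue tape dispenser, 58 (x) x 156 (y) x 60 mm. Origin at the centre of its underside.
Things that resemble listed ones, but are neither listed nor needed, are in the scene too. What is shaped like the part that bears small_scoop_grip but turquoise is not meant.

How it is judged:
On the way:
1. the small scoop stands upright and released on the grey book, and the empty hook is back up (contact force between small_scoop and grey_book above 0.3 N and contact force between small_scoop and the fingers below 0.1 N and angle between small_scoop_grip's own z axis and vertical below 0.12 rad and value of joint hook below 0.004 m and linear speed of small_scoop below 0.03 m/s), for 0.2 s.
At the end, for the whole second after the job is handed in: Large scoop hangs by its bar in the hook seat (grip within 25 mm of it from above, tilt under 0.2 rad), hook sunk over 14 mm and still, middle of the mouth lip at least 35 mm out from the seat, away from the post, and within 30 mm sideways; small scoop upright on the grey book, all at rest (contact force between large_scoop and hook above 1.2 N and value of joint hook above 0.014 m and velocity of joint hook between -0.02 and 0.02 m/s and horizontal distance between large_scoop_grip and hook_seat below 0.025 m and angle between large_scoop_grip's own z axis and vertical below 0.2 rad and x of large_scoop_mouth in the frame of balance below -0.035 m and y of large_scoop_mouth in the frame of balance between -0.03 and 0.03 m and linear speed of each of large_scoop, small_scoop below 0.03 m/s and contact force between small_scoop and grey_book above 0.3 N and angle between small_scoop_grip's own z axis and vertical below 0.12 rad); the robot touches nothing.
It fails at once if the hook is driven or dropped to its bottom stop (sunk more than 55 mm) (value of joint hook above 0.055 m).
It fails at once if a bystander (pen cup, bottle, mug, tape dispenser) is moved more than 20 mm (distance of any of pen_cup, amber_bottle, mug, tape_dispenser from where it was at the start of the episode above 0.02 m).
It also fails if it takes over 67 s, if anything falls off the work surface, if the arm or the gripper's body presses on something with over 40 N, if the wrist force passes 120 N, or if a joint passes its speed limit or range.

ROBOT

A 6-joint arm with a two-finger parallel gripper is mounted at the origin on a cart in front of the work surface, level with it; the furniture and walls round the work are solid. World frame = base frame: x ahead of the robot, y to its left, z up, the work surface at z = 0. Lengths are in m, angles in rad, forces in N, time in s.
With the tool pointing down it reaches from about 0.375 to 0.9 m from the base axis. Payload 3.1 kg.
Tool frame: the origin (TCP) lies where the fingers leave the gripper's body, on its centre line; the fingertips stand 70 mm ahead of it and the grasp point (between the pads) lies 51 mm ahead of it; z points along the fingers, y is the line along which they close (so a half turn about z gives the same grasp; the last joint's range is limited). The gripper opens to 87 mm and grips with 3 to 60 N. Pads are 19 mm wide; open, the fingers measure 117 mm over their backs; the gripper's body (75 mm by 190 mm) begins 51 mm behind the grasp point.
Start: joints at [1.065, 0.527, 1.433, -0, 1.181, -0.178], TCP at [0.201, 0.592, 0.292] pointing down, gripper open.
Joint ranges: [-3.08, 3.08], [-0.75, 2.2], [0.22, 2.44], [-1.43, 4.57], [0, 2.65], [-2.85, 2.85]. Speed limits (rad/s): [2.79, 2.79, 3.14, 3.14, 3.14, 3.14].

INTERFACE

Orientations are given as a unit quaternion [x, y, z, w].
In Python, from rig import robot gives the robot as it stands.
- The arm moves only by the tool send_rows, never from a script. Its argument "deltas" is text: rows parted by semicolons, each of 7 numbers parted by spaces: the shift along the tool's x, y, z in mm, then the turn, a rotation vector about the tool's x, y, z in degrees, then the opening, from 0 (shut) to 1 (fully open). A call has 1 to 10 rows; each row shifts and turns the commanded pose from where the row before left it, along the tool's axes as they then stand; what a row does not reach is not made up. A row lasts 1/8 s, in which the tool goes at most 62.5 mm and 10.7 degrees, less where a joint would pass 70% of its speed; a pose out of reach is approached as far as the arm can. A call is refused whole if a number of a shift passes 62.5 or a number of a turn 10.7, either way. A call with a gripper value outside its range is refused whole. The fingers move at their own pace and stop on an object; "newtons" is the grip in N (left out, the last holds). Time passes only in rows, so rows that do not move let the fingers close. It gives the time, the measured TCP pose, the force, the opening and the grip force at its end, in the units of the state.
- robot.get_obs(): the state, without advancing time (a new reading comes with each control period).
- robot.camera(name): name is "scene" or "top" or "wrist"; returns a dict with "image" (400x640x3 uint8, red, green, blue), "depth" (400x640 float32, m along the optical axis (not along the pixel's ray), 0 where there is no reading), "fovy" (degrees; the focal length in pixels is half the picture's height over the tangent of half this angle, whatever the lens; pixels are square), "cx", "cy" (the principal point, pixels), "rvec" (rotation vector, rad) and "tvec" (3), from world to camera coordinates, as OpenCV has them. Camera axes: x right, y down, z forward; pixel columns grow to the right and rows downward; lengths in m; the calibration is good to about 2 mm. The wrist camera is an equidistant fisheye: a pixel r from the principal point sees the ray r / f radians off the axis. A picture is of the moment at which its call begins.
- robot.hand_in(): hands the job in; it is judged then, once.
Trained networks look in the newest picture that a camera, given by its name, has taken for a name from the list of things; names that differ only in an ending like _2 or _b are one class to them, and where a whole thing is asked for, a point or a joint stands for the part that bears it (a point fixed in the world has none). Each returns a list of dicts, best first, with "p" (0 to 1); they miss things now and then, are a little off and sometimes report something else, mostly with a low value. They report only what shows in the picture. A call takes as long as a camera call. They do not tell look-alikes from the thing itself.
- robot.find_in(camera, thing): "box" ([left, top, right, bottom] in pixels, round what is visible of it).
- robot.cut_out(camera, thing): "region" (400x640 bool, what is visible of it) and "box" ([left, top, right, bottom] in pixels, round what is visible of it).
The state is a dict: "time": time; "q": joint angles; "joint_velocities": joint speeds; "joint_torque": joint torques, N m; "position": TCP position; "tool_rot": TCP orientation; "ft_force": force on the tool from outside, world axes, zero at the start; "moment": the same for the moment, N m; "grip_width": finger opening in m; "grip_force": force on a finger pad.
Only numpy, scipy, OpenCV 4.12 (cv2) and the standard library are available. Lean on these libraries where they do the work, as an engineer would, in place of code of your own. Each camera call takes 0.05 s, during which the arm holds its last target. There are 200 camera calls.

## Working session

There is one attempt and no reset: what is moved stays moved. The work goes in short steps, Python scripts to look and compute and a tool call to move; the robot and the scene stay as the last step left them, time stands still between calls to the robot, and variables do not carry over. Pictures are saved under pics/ and viewed, at most 10 in all, crops included, and the job is handed in when it is done.

Besides the shell and the picture viewer there is one more tool, called as name(argument=value, ...), one argument or row to a line, values as JSON. send_rows: Moves the arm, as the interface text tells. Its arguments: {"type":"object","properties":{"deltas":{"type":"string"},"newtons":{"type":"number"}},"required":["deltas"]}

```bash
ls; mkdir -p pics; cat > h.py <<'E'
import numpy as np, cv2
from rig import robot
def cam(n):
    c=robot.camera(n); c['R']=cv2.Rodrigues(np.array(c['rvec'],float))[0]; c['t']=np.array(c['tvec'],float).ravel(); c['f']=200/np.tan(np.radians(c['fovy'])/2); c['n']=n; return c
def pts(c,mask=None,uv=None):
    if uv is None: v,u=np.nonzero(mask&(c['depth']>0))
    else: u,v=np.array(uv).T
    d=c['depth'][v,u]; x=(u-c['cx'])/c['f']; y=(v-c['cy'])/c['f']
    if c['n']=='wrist':
        r=np.hypot(x,y)+1e-9; s=np.tan(r)/r; x=x*s;y=y*s
    P=np.c_[x*d,y*d,d]
    return (P-c['t'])@c['R']
def save(c,name): cv2.imwrite('pics/'+name,c['image'][:,:,::-1])
E
python3 - <<'E'
from h import *
for n in ['scene','top']:
    c=cam(n); save(c,n+'0.png'); print(n,c['fovy'],-c['R'].T@c['t'])
    for t in ['balance','hook','small_scoop_grip','large_scoop_grip','grey_book','pen_cup','amber_bottle','mug','tape_dispenser']:
        for r in robot.cut_out(n,t)[:3]:
            if r['p']<.2: continue
            P=pts(c,r['region'])
            if len(P): print(t,round(r['p'],2),np.int32(r['box']),len(P),np.round(np.percentile(P,[2,50,98],axis=0),3).tolist())
print(robot.get_obs())
E
```

```text
pics
scene 56.51199101280538 [-0.28203442 -0.78449897  1.03288335]
balance 0.89 [363 214 413 285] 1412 [[0.467, -0.353, 0.008], [0.58, -0.283, 0.058], [0.605, -0.206, 0.251]]
hook 0.46 [383 228 402 238] 109 [[0.533, -0.293, 0.032], [0.57, -0.276, 0.193], [0.713, -0.184, 0.214]]
small_scoop_grip 0.85 [360 224 389 263] 531 [[0.461, -0.284, 0.001], [0.496, -0.243, 0.108], [0.633, -0.192, 0.241]]
small_scoop_grip 0.8 [424 274 455 317] 637 [[0.527, -0.52, -0.002], [0.566, -0.486, 0.007], [0.606, -0.448, 0.141]]
large_scoop_grip 0.77 [261 177 289 216] 453 [[0.455, 0.299, -0.003], [0.508, 0.349, 0.008], [0.574, 0.413, 0.163]]
grey_book 0.71 [277 223 320 252] 706 [[0.378, 0.044, 0.0], [0.451, 0.102, 0.015], [0.526, 0.169, 0.021]]
pen_cup 0.58 [376 271 405 313] 854 [[0.405, -0.406, 0.004], [0.427, -0.376, 0.068], [0.48, -0.328, 0.148]]
amber_bottle 0.57 [341 279 357 308] 341 [[0.332, -0.28, -0.002], [0.345, -0.266, 0.057], [0.422, -0.225, 0.091]]
mug 0.76 [322 187 346 216] 486 [[0.64, 0.09, -0.001], [0.679, 0.129, 0.062], [0.76, 0.177, 0.094]]
tape_dispenser 0.89 [225 174 256 195] 454 [[0.433
[... 1128 characters left out ...]
array([ 1.06448722e+00,  5.27483903e-01,  1.43268297e+00, -1.93560098e-05,
        1.18140735e+00, -1.78510016e-01]), 'joint_velocities': array([-2.17616178e-04, -2.74100223e-04,  3.30085809e-04, -3.94909488e-05,
        1.01024181e-03, -2.68025773e-04]), 'joint_torque': array([-8.93280703e-04, -4.40016460e+01, -1.76991928e+01,  6.32920931e-02,
        5.02011005e-02, -1.12725138e-05]), 'position': array([0.20119891, 0.59171201, 0.29226373]), 'tool_rot': array([1.63163096e-01, 9.86599110e-01, 5.67408125e-06, 1.15278840e-05]), 'ft_force': array([0.27115773, 0.44816715, 0.02448992]), 'moment': array([-0.0174841 , -0.01227478,  0.03638851]), 'grip_force': 0.0, 'grip_width': 0.08710000131068733}
```

```bash
python3 - <<'E'
import cv2,numpy as np
a=cv2.imread('pics/scene0.png')[160:330,210:470]; b=cv2.imread('pics/top0.png')[140:240,190:450]
a=cv2.resize(a,None,fx=3,fy=3,interpolation=2)
cv2.imwrite('pics/s1.png',a)
cv2.imwrite('pics/t1.png',cv2.resize(b,None,fx=3,fy=3,interpolation=2))
E
```

```text
(no output)
```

View pics/s1.png

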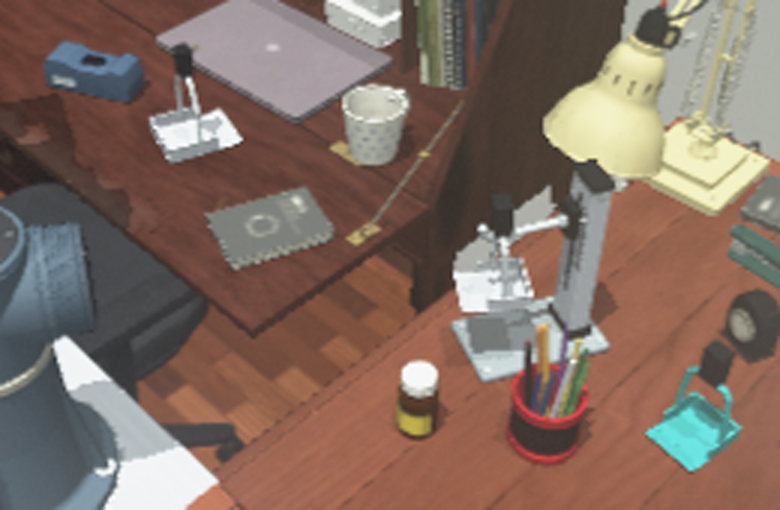

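View pics/t1.png

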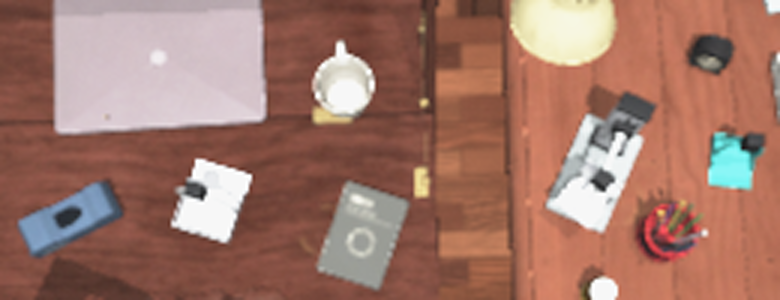

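```bash
python3 - <<'E'
from h import *
for n in ['scene','top']:
    c=cam(n); A=pts(c,c['depth']>0); img=c['image'][c['depth']>0].astype(int)
    dark=img.max(1)<70
    def sel(x0,x1,y0,y1,z0,z1): return (A[:,0]>x0)&(A[:,0]<x1)&(A[:,1]>y0)&(A[:,1]<y1)&(A[:,2]>z0)&(A[:,2]<z1)
    print(n)
    for nm,m in [('posttop',sel(.5,.75,-.4,-.15,.243,.262)),('smallblk',sel(.42,.56,-.32,-.15,.205,.26)),('smalltop',sel(.42,.56,-.32,-.15,.235,.26)),('bigblk',sel(.4,.65,.25,.46,.12,.19)),('bigtop',sel(.4,.65,.25,.46,.156,.175)),('lamp',sel(.5,.9,-.5,0,.27,.7)),('bigwall',sel(.4,.65,.25,.46,.018,.04)),('hook',sel(.5,.62,-.34,-.18,.18,.215))]:
        P=A[m]; 
        if len(P)>2: print(nm,len(P),np.round(np.median(P,0),3),'min',np.round(P.min(0),3),'max',np.round(P.max(0),3))
    for t in ['grey_book','large_scoop_grip','balance']:
        r=robot.cut_out(n,t)[0]; P=pts(c,r['region'])
        zlo,zhi={'grey_book':(.008,.024),'large_scoop_grip':(-.01,.035),'balance':(.004,.03)}[t]
        P=P[(P[:,2]>zlo)&(P[:,2]<zhi)]
        (cx,cy),wh,an=cv2.minAreaRect((P[:,:2]*1000).astype(np.float32)); print(t,round(cx),round(cy),np.round(wh),round(an,1))
    P=A[sel(.4,.65,.25,.46,.016,.04)]; print(np.round(P*1000).astype(int)[::4].tolist())
E
```

```text
scene
posttop 138 [ 0.6   -0.283  0.25 ] min [ 0.575 -0.316  0.243] max [ 0.75  -0.187  0.262]
smallblk 97 [ 0.495 -0.244  0.23 ] min [ 0.476 -0.256  0.205] max [ 0.518 -0.223  0.244]
smalltop 37 [ 0.499 -0.241  0.24 ] min [ 0.486 -0.252  0.235] max [ 0.518 -0.228  0.244]
bigblk 66 [0.507 0.345 0.15 ] min [0.493 0.336 0.121] max [0.522 0.369 0.169]
bigtop 26 [0.509 0.35  0.163] min [0.498 0.34  0.156] max [0.522 0.369 0.169]
lamp 1041 [ 0.833 -0.035  0.324] min [ 0.748 -0.258  0.27 ] max [ 0.9   -0.     0.442]
bigwall 91 [0.507 0.349 0.022] min [0.45  0.265 0.018] max [0.649 0.452 0.039]
hook 210 [ 0.576 -0.285  0.196] min [ 0.501 -0.315  0.18 ] max [ 0.603 -0.245  0.214]
grey_book 456 109 [116. 148.] 70.0
large_scoop_grip 535 403 [211. 120.] 72.2
balance 550 -265 [102. 169.] 64.7
[[640, 458, 17], [640, 436, 21], [646, 420, 20], [639, 403, 20], [642, 393, 18], [642, 371, 16], [650, 350, 17], [640, 325, 17], [641, 312, 17], [525, 390, 30], [508, 398, 29], [528, 394, 21], [646, 282, 18], [508, 399, 23], [643, 272, 20], [481, 408, 26], [501, 406, 17], [515, 393, 17], [476, 402, 20], [46
[... 513 characters left out ...]
02 0.337 0.123] max [0.526 0.367 0.172]
bigtop 31 [0.516 0.353 0.162] min [0.503 0.34  0.156] max [0.526 0.367 0.172]
lamp 609 [ 0.82  -0.203  0.329] min [ 0.755 -0.256  0.27 ] max [ 0.9   -0.001  0.447]
bigwall 46 [0.497 0.366 0.024] min [0.457 0.305 0.018] max [0.649 0.453 0.039]
hook 88 [ 0.577 -0.268  0.197] min [ 0.5  -0.3   0.18] max [ 0.616 -0.219  0.215]
grey_book 461 112 [103. 145.] 69.3
large_scoop_grip 521 353 [ 93. 111.] 71.5
balance 564 -265 [ 94. 150.] 62.2
[[649, 331, 21], [648, 444, 17], [647, 419, 19], [554, 386, 33], [527, 393, 21], [516, 307, 19], [503, 407, 24], [501, 311, 24], [488, 317, 17], [480, 398, 18], [474, 388, 20], [473, 321, 17], [467, 325, 25], [458, 334, 27]]
```

```bash
cat >> h.py <<'E'
def pose():
    from scipy.spatial.transform import Rotation as Ro
    o=robot.get_obs(); R=Ro.from_quat(o['tool_rot']).as_matrix()
    return np.array(o['position']),np.degrees(np.arctan2(R[1,1],R[0,1])),o,R
def plan(wps,step=60,start=None):
    "wps: (x,y,z m, tool-y yaw deg[, max step mm]) -> rows in tool axes"
    p,yaw,o,_=pose()
    if start: p,yaw=np.array(start[:3]),start[3]
    for w in wps:
        st=w[4] if len(w)>4 else step
        d=(np.array(w[:3])-p)*1000; dy=w[3]-yaw
        n=int(max(np.ceil(np.linalg.norm(d)/st),np.ceil(abs(dy)/10.5),1))
        for i in range(n):
            a=np.radians(yaw); tx=np.array([-np.sin(a),np.cos(a),0]); ty=np.array([np.cos(a),np.sin(a),0])
            s=d/n; print('%.1f %.1f %.1f 0 0 %.2f;'%(s@tx,s@ty,-s[2],-dy/n),end=' '); yaw+=dy/n
        p=np.array(w[:3]); print(' n=',n)
E
python3 -c "
from h import *
print(pose()[:2]); plan([(.42,.13,.36,67),(.503,-.239,.35,65)])"
```

```text
(array([0.20119001, 0.59171525, 0.29224764]), np.float64(71.21872638800252))
-39.5 -40.7 -7.5 0 0 0.47; -39.9 -40.4 -7.5 0 0 0.47; -40.2 -40.1 -7.5 0 0 0.47; -40.5 -39.8 -7.5 0 0 0.47; -40.8 -39.4 -7.5 0 0 0.47; -41.2 -39.1 -7.5 0 0 0.47; -41.5 -38.8 -7.5 0 0 0.47; -41.8 -38.4 -7.5 0 0 0.47; -42.1 -38.1 -7.5 0 0 0.47;  n= 9
-31.5 -43.9 1.4 0 0 0.29; -31.7 -43.7 1.4 0 0 0.29; -31.9 -43.6 1.4 0 0 0.29; -32.2 -43.4 1.4 0 0 0.29; -32.4 -43.3 1.4 0 0 0.29; -32.6 -43.1 1.4 0 0 0.29; -32.8 -42.9 1.4 0 0 0.29;  n= 7
```

send_rows(
  deltas="-39.5 -40.7 -7.5 0 0 0.5 1; -40 -40.4 -7.5 0 0 0.5 1; -40 -40 -7.5 0 0 0.5 1; -40.5 -40 -7.5 0 0 0.5 1; -41 -39.5 -7.5 0 0 0.5 1; -41 -39 -7.5 0 0 0.5 1; -41.5 -39 -7.5 0 0 0.5 1; -42 -38.5 -7.5 0 0 0.5 1; -42 -38 -7.5 0 0 0.5 1",
  newtons=20,
)

```text
time: 2.52
position: [0.4194, 0.1275, 0.3604]
tool_rot: [0.202, 0.979, 0.0, 0.001]
ft_force: [0.9, 0.0, 0.2]
grip_width: 0.0867
grip_force: 0.0
```

send_rows(
  deltas="-31.5 -44 1.5 0 0 0.3 1; -31.5 -43.5 1.5 0 0 0.3 1; -32 -43.5 1.5 0 0 0.3 1; -32 -43.5 1.5 0 0 0.3 1; -32.5 -43 1.5 0 0 0.3 1; -32.5 -43 1.5 0 0 0.3 1; -33 -43 1.5 0 0 0.3 1; 0 0 0 0 0 0 1",
)

```text
time: 3.52
position: [0.5005, -0.2439, 0.349]
tool_rot: [0.222, 0.975, -0.001, 0.001]
ft_force: [-0.5, 0.4, -0.5]
grip_width: 0.0869
grip_force: 0.0
```

```bash
cat > look.py <<'E'
from h import *
import sys
p,yaw,o,R=pose(); print(p,yaw,o['q'],o['time'])
c=cam('wrist'); save(c,sys.argv[1]+'.png')
np.savez('w.npz',**{k:c[k] for k in ['image','depth','R','t','f','cx','cy']})
A=pts(c,c['depth']>0); 
def rep(nm,m):
    P=A[m]
    if len(P)>5:
        lo,hi=np.percentile(P,[1,99],axis=0); (x,y),wh,an=cv2.minAreaRect((P[:,:2]*1000).astype(np.float32)); print(nm,len(P),np.round(np.median(P,0),4),lo.round(3),hi.round(3),'rect',round(x,1),round(y,1),np.round(wh,1),round(an,1))
def sel(x0,x1,y0,y1,z0,z1): return (A[:,0]>x0)&(A[:,0]<x1)&(A[:,1]>y0)&(A[:,1]<y1)&(A[:,2]>z0)&(A[:,2]<z1)
E
cat > l1.py <<'E'
from look import *
rep('blk',sel(.46,.55,-.29,-.19,.237,.25)); rep('post',sel(.56,.66,-.34,-.23,.245,.258)); rep('pan',sel(.4,.58,-.35,-.14,.085,.13));rep('base',sel(.4,.7,-.4,-.14,.008,.018))
E
python3 l1.py w1
```

```text
[ 0.50052854 -0.2438563   0.34899573] 64.36528083771816 [-6.53771698e-01  3.71251355e-01  1.53710056e+00 -7.11960811e-04
  1.23110347e+00 -1.77692234e+00] 3.525
blk 1105 [ 0.5018 -0.2408  0.2403] [ 0.489 -0.255  0.237] [ 0.516 -0.227  0.242] rect 502.5 -241.0 [26.4 21.8] 48.6
pan 3433 [ 0.4906 -0.2337  0.1037] [ 0.433 -0.343  0.093] [ 0.533 -0.195  0.126] rect 471.3 -274.2 [159.9  81.6] 50.5
base 1763 [ 0.5601 -0.3     0.0114] [ 0.411 -0.382  0.008] [ 0.635 -0.21   0.017] rect 519.7 -318.9 [228.3 161. ] 61.8
```

View pics/w1.png

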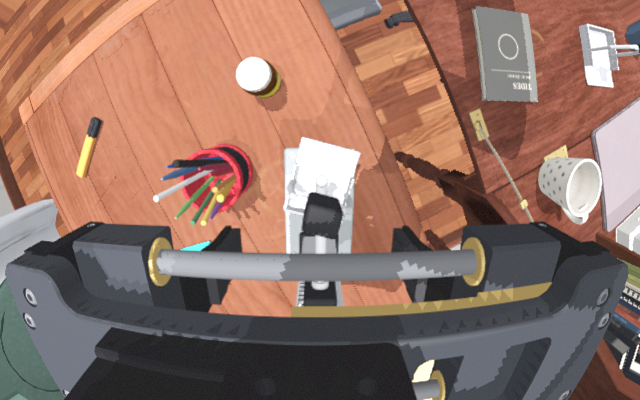

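```bash
python3 -c "
from h import *
plan([(.5025,-.241,.335,49),(.5025,-.241,.274,49,30)])
plan([(.5025,-.241,.35,49,10)],start=(.5025,-.241,.274,49))"
```

```text
-1.1 0.8 6.9 0 0 7.73; -1.0 0.9 6.9 0 0 7.73;  n= 2
0.0 0.0 20.3 0 0 -0.00; 0.0 0.0 20.3 0 0 -0.00; 0.0 0.0 20.3 0 0 -0.00;  n= 3
0.0 0.0 -9.5 0 0 0.00; 0.0 0.0 -9.5 0 0 0.00; 0.0 0.0 -9.5 0 0 0.00; 0.0 0.0 -9.5 0 0 0.00; 0.0 0.0 -9.5 0 0 0.00; 0.0 0.0 -9.5 0 0 0.00; 0.0 0.0 -9.5 0 0 0.00; 0.0 0.0 -9.5 0 0 0.00;  n= 8
```

send_rows(
  deltas="-1 1 7 0 0 7.7 1; -1 1 7 0 0 7.7 1; 0 0 20 0 0 0 1; 0 0 20 0 0 0 1; 0 0 21 0 0 0 1; 0 0 0 0 0 0 1; 0 0 0 0 0 0 0.2; 0 0 0 0 0 0 0.2; 0 0 0 0 0 0 0.2; 0 0 0 0 0 0 0.2",
  newtons=15,
)

```text
time: 4.82
position: [0.5026, -0.2392, 0.2747]
tool_rot: [0.348, 0.937, -0.0, 0.0]
ft_force: [0.4, -0.2, -0.9]
grip_width: 0.0547
grip_force: 0.0
```

send_rows(
  deltas="0 0 0 0 0 0 0; 0 0 0 0 0 0 0; 0 0 0 0 0 0 0; 0 0 0 0 0 0 0; 0 0 0 0 0 0 0; 0 0 0 0 0 0 0",
)

```text
time: 5.58
position: [0.5024, -0.2391, 0.2742]
tool_rot: [0.348, 0.937, -0.0, -0.0]
ft_force: [-0.5, -0.5, -0.0]
grip_width: 0.0259
grip_force: 15.0
```

send_rows(
  deltas="0 0 -4 0 0 0 0; 0 0 -4 0 0 0 0; 0 0 -6 0 0 0 0; 0 0 -8 0 0 0 0; 0 0 -8 0 0 0 0; 0 0 -8 0 0 0 0; 0 0 -8 0 0 0 0; 0 0 0 0 0 0 0",
)

```text
time: 6.58
position: [0.5028, -0.2393, 0.3212]
tool_rot: [0.348, 0.937, -0.0, 0.001]
ft_force: [0.4, -0.5, -1.4]
grip_width: 0.0259
grip_force: 15.0
```

send_rows(
  deltas="16 -4.5 0 0 0 0 0; 20 -5.5 0 0 0 0 0; 20 -5.5 0 0 0 0 0; 20 -5.5 0 0 0 0 0; 20 -5.5 0 0 0 0 0; 0 0 0 0 0 0 0",
)

```text
time: 7.32
position: [0.4113, -0.1955, 0.32]
tool_rot: [0.349, 0.937, 0.0, -0.001]
ft_force: [0.4, -0.2, -2.3]
grip_width: 0.0261
grip_force: 15.0
```

```bash
cat > l2.py <<'E'
from look import *
rep('post',sel(.56,.66,-.34,-.23,.245,.258)); rep('hook',sel(.45,.62,-.33,-.19,.185,.23)); rep('held',sel(.36,.46,-.25,-.15,.2,.3))
s=cam('scene'); save(s,'s2.png'); t=cam('top')
for c in (s,t):
    A=pts(c,c['depth']>0); P=A[sel(.45,.65,-.33,-.18,.18,.225)]; print(c['n'],len(P)); 
    if len(P)<80: print(np.round(P*1000).astype(int).tolist())
    r=robot.cut_out(c['n'],'grey_book'); P=pts(c,r[0]['region']); P=P[P[:,2]<.03]; print(cv2.minAreaRect((P[:,:2]*1000).astype(np.float32)))
E
python3 l2.py w2; python3 -c "
import cv2
a=cv2.imread('pics/w2.png'); b=cv2.imread('pics/s2.png')[180:320,270:470]
b=cv2.resize(b,(571,400),interpolation=2); import numpy as np
cv2.imwrite('pics/c2.png',cv2.resize(np.vstack([a[:, :571],b]),(428,600)))"
```

```text
[ 0.41131403 -0.19553802  0.32003552] 49.19897105761371 [-6.90021753e-01  2.60869012e-01  1.80504524e+00  8.84227308e-05
  1.07744651e+00 -1.54874776e+00] 7.325
held 4033 [ 0.4089 -0.1937  0.276 ] [ 0.389 -0.218  0.205] [ 0.431 -0.172  0.3  ] rect 411.5 -195.9 [64. 24.] 48.7Traceback (most recent call last):
  File "l2.py", line 5, in <module>
    A=pts(c,c['depth']>0); P=A[sel(.45,.65,-.33,-.18,.18,.225)]; print(c['n'],len(P));
                             ~^^^^^^^^^^^^^^^^^^^^^^^^^^^^^^^^^
IndexError: boolean index did not match indexed array along axis 0; size of axis is 254936 but size of corresponding boolean axis is 246587
```

View pics/c2.png

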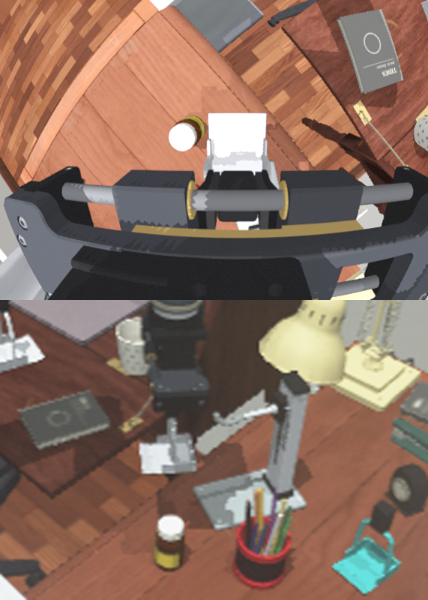

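```bash
cat > l3.py <<'E'
from h import *
for n in ('scene','top'):
    c=cam(n); A=pts(c,c['depth']>0)
    sel=lambda x0,x1,y0,y1,z0,z1:(A[:,0]>x0)&(A[:,0]<x1)&(A[:,1]>y0)&(A[:,1]<y1)&(A[:,2]>z0)&(A[:,2]<z1)
    P=A[sel(.45,.585,-.29,-.19,.175,.235)]; print(n,len(P),np.round(P*1000).astype(int)[:90].tolist())
    P=A[sel(.57,.65,-.33,-.23,.246,.256)]; print('post',len(P),cv2.minAreaRect((P[:,:2]*1000).astype(np.float32)))
    r=robot.cut_out(n,'grey_book'); P=pts(c,r[0]['region']); P=P[(P[:,2]<.03)&(P[:,2]>.008)]; print(cv2.minAreaRect((P[:,:2]*1000).astype(np.float32)))
plan([(.435,-.05,.31,60),(.468,.108,.25,70),(.468,.108,.20,70,25)])
E
python3 l3.py
```

```text
scene 158 [[579, -265, 224], [581, -268, 224], [582, -271, 226], [577, -267, 222], [575, -272, 226], [580, -273, 224], [580, -277, 226], [581, -280, 227], [576, -268, 219], [575, -273, 222], [577, -276, 223], [579, -278, 223], [582, -280, 223], [583, -283, 224], [576, -269, 215], [572, -275, 221], [571, -280, 224], [575, -281, 223], [573, -286, 227], [579, -286, 223], [581, -289, 224], [582, -262, 203], [574, -270, 212], [573, -275, 216], [572, -279, 219], [569, -285, 225], [574, -286, 222], [576, -288, 222], [575, -267, 205], [577, -269, 206], [574, -275, 210], [574, -279, 213], [570, -285, 219], [571, -288, 221], [567, -272, 209], [571, -274, 208], [571, -278, 210], [569, -282, 214], [568, -287, 218], [572, -288, 216], [575, -290, 215], [562, -268, 204], [565, -270, 204], [566, -273, 206], [565, -278, 209], [569, -279, 207], [569, -283, 210], [568, -288, 214], [552, -256, 199], [549, -261, 204], [548, -266, 207], [552, -267, 206], [554, -270, 207], [557, -272, 206], [561, -273, 204], [563, -276, 205], [566, -278, 204], [566, -281, 206], [571, -283, 204], [567, -288, 210], [482, -22
[... 1418 characters left out ...]
562, -263, 198], [561, -266, 203], [562, -272, 198], [556, -261, 205], [555, -265, 208], [553, -258, 201], [552, -261, 204], [553, -267, 199], [547, -256, 209], [547, -261, 205], [544, -257, 201], [543, -261, 204], [539, -252, 206], [539, -256, 204], [539, -261, 203]]
post 72 ((603.3663330078125, -286.3978576660156), (49.08946228027344, 30.851877212524414), 63.967742919921875)
((461.927978515625, 110.55487823486328), (105.17483520507812, 147.95877075195312), 70.05387878417969)
26.4 41.8 3.4 0 0 -3.59; 23.8 43.4 3.4 0 0 -3.59; 21.0 44.8 3.4 0 0 -3.59;  n= 3
16.8 51.1 20.0 0 0 -3.33; 13.8 52.0 20.0 0 0 -3.33; 10.8 52.7 20.0 0 0 -3.33;  n= 3
0.0 0.0 25.0 0 0 -0.00; 0.0 0.0 25.0 0 0 -0.00;  n= 2
```

send_rows(
  deltas="26.5 42 3.5 0 0 -3.6 0; 24 43.5 3.5 0 0 -3.6 0; 21 45 3.5 0 0 -3.6 0; 17 51 20 0 0 -3.3 0; 14 52 20 0 0 -3.3 0; 11 52.5 20 0 0 -3.3 0; 0 0 25 0 0 0 0; 0 0 25 0 0 0 0; 0 0 0 0 0 0 0; 0 0 0 0 0 0 0",
)

```text
time: 8.93
position: [0.4675, 0.1088, 0.2003]
tool_rot: [0.174, 0.985, 0.0, 0.001]
ft_force: [0.2, 0.0, -1.8]
grip_width: 0.0258
grip_force: 15.0
```

```bash
cat > l4.py <<'E'
from h import *
p,yaw,o,_=pose(); print(p,yaw)
for n in ('scene','top','wrist'):
    c=cam(n); save(c,'b_'+n+'.png'); A=pts(c,c['depth']>0); img=c['image'][c['depth']>0].astype(int)
    m=(abs(A[:,0]-.45)<.1)&(abs(A[:,1]-.11)<.1)&(A[:,2]>.03)&(A[:,2]<.075); P=A[m]
    if len(P)>5: print(n,len(P),np.round(np.percentile(P,[1,50,99],axis=0),3).tolist(),np.histogram(P[:,2],bins=np.arange(.03,.08,.004))[0])
E
python3 l4.py; python3 -c "
import cv2
import numpy as np
a=cv2.imread('pics/b_wrist.png'); b=cv2.imread('pics/b_scene.png')[180:270,250:340]
cv2.imwrite('pics/c3.png',np.hstack([cv2.resize(b,(400,400),interpolation=2),a[:,120:520]]))"
```

```text
[0.46749716 0.10882224 0.20025463] 69.90292021042714
scene 167 [[0.42, 0.067, 0.03], [0.472, 0.105, 0.036], [0.51, 0.148, 0.071]] [72 17 25 22 17  2  3  2  3  1  3  0]
wrist 2532 [[0.421, 0.075, 0.03], [0.468, 0.113, 0.031], [0.5, 0.15, 0.071]] [2108   40   42   91   97   16   21   22   36   28   26    5]
```

View pics/c3.png

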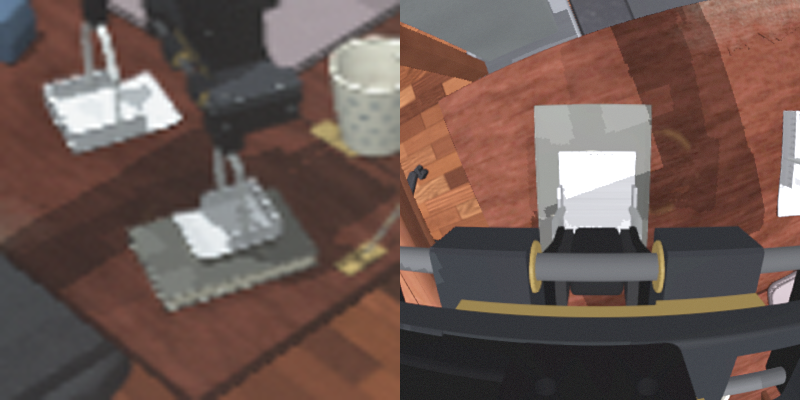

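send_rows(
  deltas="0 0 5 0 0 0 0; 0 0 4 0 0 0 0; 0 0 1 0 0 0 0; 0 0 0 0 0 0 0",
)

```text
time: 9.57
position: [0.4677, 0.1088, 0.1904]
tool_rot: [0.174, 0.985, 0.0, 0.001]
ft_force: [0.3, -0.6, 5.0]
grip_width: 0.0262
grip_force: 15.0
```

send_rows(
  deltas="0 0 1 0 0 0 0; 0 0 0 0 0 0 0",
)

```text
time: 9.82
position: [0.4686, 0.1086, 0.19]
tool_rot: [0.174, 0.985, 0.0, 0.003]
ft_force: [1.9, -1.7, 8.1]
grip_width: 0.0258
grip_force: 15.0
```

send_rows(
  deltas="0 0 1 0 0 0 0; 0 0 0 0 0 0 0",
)

```text
time: 10.07
position: [0.4695, 0.1083, 0.1896]
tool_rot: [0.174, 0.985, -0.0, 0.004]
ft_force: [2.8, -1.8, 11.2]
grip_width: 0.026
grip_force: 15.0
```

Contact made; back off 2 mm and release.

send_rows(
  deltas="0 0 -2 0 0 0 0; 0 0 0 0 0 0 0; 0 0 0 0 0 0 0.6; 0 0 0 0 0 0 0.6; 0 0 0 0 0 0 0.8; 0 0 0 0 0 0 0.8; 0 0 0 0 0 0 0.8; 0 0 0 0 0 0 0.8",
)

```text
time: 11.08
position: [0.4668, 0.1089, 0.1898]
tool_rot: [0.174, 0.985, 0.0, 0.0]
ft_force: [0.2, -0.0, -0.4]
grip_width: 0.0687
grip_force: 0.0
```

```bash
python3 -c "
from h import *
plan([(.468,.109,.27,70,30),(.515,.352,.28,71.5)])"
```

```text
-0.4 0.2 -26.7 0 0 -0.03; -0.4 0.2 -26.7 0 0 -0.03; -0.4 0.2 -26.7 0 0 -0.03;  n= 3
7.8 48.9 -2.0 0 0 -0.30; 7.5 48.9 -2.0 0 0 -0.30; 7.3 49.0 -2.0 0 0 -0.30; 7.0 49.0 -2.0 0 0 -0.30; 6.8 49.0 -2.0 0 0 -0.30;  n= 5
```

send_rows(
  deltas="0 0 -15 0 0 0 0.9; 0 0 -25 0 0 0 1; 0 0 -40 0 0 0 1; 7.5 49 -2 0 0 -0.3 1; 7.5 49 -2 0 0 -0.3 1; 7.5 49 -2 0 0 -0.3 1; 7 49 -2 0 0 -0.3 1; 7 49 -2 0 0 -0.3 1; 0 0 0 0 0 0 1",
)

```text
time: 12.2
position: [0.5143, 0.3552, 0.2797]
tool_rot: [0.159, 0.987, 0.001, 0.001]
ft_force: [0.1, -1.2, -0.3]
grip_width: 0.0873
grip_force: 0.0
```

```bash
cat > l5.py <<'E'
from look import *
rep('blk',sel(.46,.57,.30,.41,.155,.175)); rep('wall',sel(.42,.6,.27,.44,.022,.032)); rep('floor',sel(.42,.6,.27,.44,.001,.008))
c=cam('scene'); A=pts(c,c['depth']>0); P=A[sel2:=(abs(A[:,0]-.46)<.1)&(abs(A[:,1]-.11)<.08)&(A[:,2]>.115)&(A[:,2]<.2)]; print('small top',np.round(np.percentile(P,[2,50,98],axis=0),3).tolist())
E
python3 l5.py w5
```

```text
[0.51427587 0.35519915 0.27966416] 71.64564139805478 [ 4.25664008e-01  5.40597953e-01  1.44706241e+00  6.74053814e-04
  1.15187880e+00 -8.25060876e-01] 12.2
blk 1112 [0.5127 0.353  0.1641] [0.501 0.339 0.156] [0.526 0.366 0.166] rect 513.7 352.4 [26.2 21.4] 72.3
wall 564 [0.4793 0.3685 0.0253] [0.455 0.301 0.023] [0.555 0.41  0.029] rect 504.9 355.3 [92.9 79.2] 71.5
floor 4597 [0.5099 0.3568 0.0025] [0.464 0.295 0.001] [0.584 0.402 0.006] rect 529.2 361.1 [151.9 142.5] 86.2
small top [[0.452, 0.093, 0.117], [0.461, 0.1, 0.145], [0.475, 0.119, 0.157]]
```

View pics/w5.png

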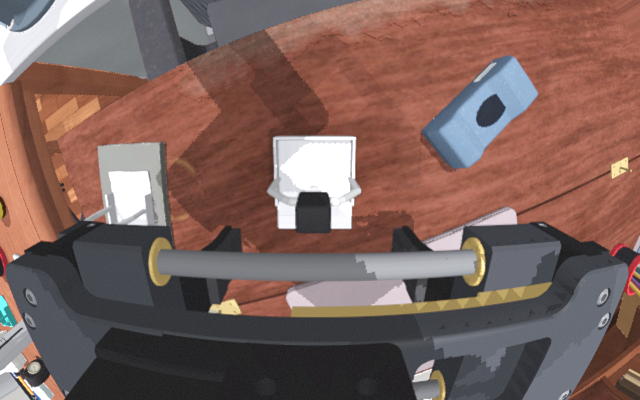

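send_rows(
  deltas="-0.3 -2.8 25 0 0 -0.4 1; 0 0 30 0 0 0 1; 0 0 20 0 0 0 0.8; 0 0 10 0 0 0 0.5; 0 0 0 0 0 0 0.2; 0 0 0 0 0 0 0; 0 0 0 0 0 0 0; 0 0 0 0 0 0 0; 0 0 0 0 0 0 0; 0 0 0 0 0 0 0",
  newtons=30,
)

```text
time: 13.55
position: [0.5135, 0.3495, 0.1948]
tool_rot: [0.158, 0.987, 0.0, 0.0]
ft_force: [-0.1, 0.5, 0.1]
grip_width: 0.0258
grip_force: 30.0
```

```bash
python3 -c "
from h import *
c=cam('wrist'); p,yaw,o,R=pose(); print('cam in tool',R.T@(-c['R'].T@c['t']-p), o['q'])
plan([(.5135,.3495,.39,72,40),(.45,.11,.40,-15,45),(.403,-.194,.40,-115.5,45),(.403,-.194,.322,-115.5,30)])"
```

```text
cam in tool [ 0.06961316 -0.00027898 -0.09185793] [ 4.17964129e-01  6.41001983e-01  1.52801999e+00  1.19354853e-04
  9.72247130e-01 -8.35820351e-01]
-0.0 -0.0 -39.0 0 0 -0.03; -0.0 -0.0 -39.0 0 0 -0.03; -0.0 -0.0 -39.0 0 0 -0.03; -0.0 -0.0 -39.0 0 0 -0.03; -0.0 -0.0 -39.0 0 0 -0.03;  n= 5
-1.5 -27.5 -1.1 0 0 9.67; -6.1 -26.8 -1.1 0 0 9.67; -10.5 -25.4 -1.1 0 0 9.67; -14.7 -23.3 -1.1 0 0 9.67; -18.4 -20.5 -1.1 0 0 9.67; -21.5 -17.1 -1.1 0 0 9.67; -24.1 -13.3 -1.1 0 0 9.67; -26.0 -9.0 -1.1 0 0 9.67; -27.2 -4.6 -1.1 0 0 9.67;  n= 9
-30.6 3.3 -0.0 0 0 10.05; -29.5 8.6 -0.0 0 0 10.05; -27.6 13.6 -0.0 0 0 10.05; -24.8 18.2 -0.0 0 0 10.05; -21.2 22.3 -0.0 0 0 10.05; -17.0 25.6 -0.0 0 0 10.05; -12.3 28.2 -0.0 0 0 10.05; -7.1 29.9 -0.0 0 0 10.05; -1.8 30.7 -0.0 0 0 10.05; 3.6 30.6 -0.0 0 0 10.05;  n= 10
0.0 0.0 26.0 0 0 0.00; 0.0 0.0 26.0 0 0 0.00; 0.0 0.0 26.0 0 0 0.00;  n= 3
```

send_rows(
  deltas="0 0 -20 0 0 0 0; 0 0 -35 0 0 0 0; 0 0 -45 0 0 0 0; 0 0 -45 0 0 0 0; 0 0 -50 0 0 0 0; 0 0 0 0 0 0 0",
)

```text
time: 14.35
position: [0.5148, 0.3499, 0.3939]
tool_rot: [0.158, 0.987, 0.002, 0.004]
ft_force: [0.7, -0.1, -3.2]
grip_width: 0.0255
grip_force: 30.0
```

send_rows(
  deltas="-1.5 -27.5 -1 0 0 9.7 0; -6 -27 -1 0 0 9.7 0; -10.5 -25.5 -1 0 0 9.7 0; -14.5 -23 -1 0 0 9.7 0; -18.5 -20.5 -1 0 0 9.7 0; -21.5 -17 -1 0 0 9.7 0; -24 -13 -1 0 0 9.7 0; -26 -9 -1 0 0 9.7 0; -27 -4.5 -1 0 0 9.7 0",
)

```text
time: 15.48
position: [0.4473, 0.1098, 0.3962]
tool_rot: [0.798, 0.603, -0.002, -0.002]
ft_force: [0.7, -0.8, -3.6]
grip_width: 0.0261
grip_force: 30.0
```

send_rows(
  deltas="-30.5 3.5 0 0 0 10 0; -29.5 8.5 0 0 0 10 0; -27.5 13.5 0 0 0 10 0; -25 18 0 0 0 10 0; -21 22.5 0 0 0 10 0; -17 25.5 0 0 0 10 0; -12.5 28 0 0 0 10 0; -7 30 0 0 0 10 0; -2 30.5 0 0 0 10 0; 3.5 30.5 0 0 0 10 0",
)

```text
time: 16.73
position: [0.3988, -0.1925, 0.3963]
tool_rot: [0.975, -0.223, -0.003, -0.001]
ft_force: [-0.7, 0.2, -3.3]
grip_width: 0.0256
grip_force: 30.0
```

send_rows(
  deltas="0 0 0 0 0 0 0; 0 0 0 0 0 0 0",
)

```text
time: 16.98
position: [0.3994, -0.1915, 0.397]
tool_rot: [0.975, -0.22, -0.002, -0.001]
ft_force: [-0.5, -0.1, -3.7]
grip_width: 0.026
grip_force: 30.0
```

```bash
cat > l6.py <<'E'
from look import *
c=cam('scene'); save(c,'s6.png'); A=pts(c,c['depth']>0)
P=A[sel:=(abs(A[:,0]-.56)<.1)&(abs(A[:,1]+.27)<.08)&(A[:,2]>.195)&(A[:,2]<.225)]
plan([(.403,-.194,.322,-115.5,30)])
a=cv2.imread('pics/s6.png')[180:320,260:460]; w=cv2.imread('pics/w6.png')
cv2.imwrite('pics/c6.png',np.vstack([cv2.resize(a,(480,300),interpolation=2),cv2.resize(w,(480,300))]))
E
python3 l6.py w6
```

```text
[ 0.39936722 -0.19151054  0.3970183 ] -115.4509923576349 [-7.00679718e-01  1.50389887e-01  1.71462087e+00  4.22832887e-04
  1.28135556e+00  1.31419495e+00] 16.975
1.3 0.4 25.2 0 0 0.03; 1.3 0.4 25.2 0 0 0.03; 1.3 0.4 25.2 0 0 0.03;  n= 3
```

View pics/c6.png

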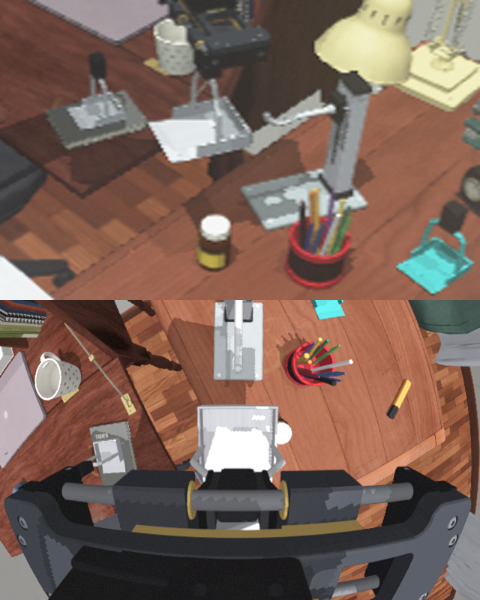

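```bash
python3 - <<'E'
from h import *
z=np.load('w.npz'); c={k:z[k] for k in z.files}; c['n']='wrist'; c['f']=float(c['f'])
A=pts(c,c['depth']>0)
ux=np.array([np.cos(np.radians(-25.5)),np.sin(np.radians(-25.5))]); uy=np.array([-ux[1],ux[0]])
d=A[:,:2]-[.502,-.241]; X=d@ux*1e3; Y=d@uy*1e3; Z=A[:,2]*1e3
for lo in range(-45,100,10):
    m=(X>lo)&(X<lo+10)&(abs(Y)<25)&(Z>180)&(Z<235)
    if m.sum()>5: print(lo,m.sum(),np.percentile(Y[m],[2,50,98]).round(1),np.percentile(Z[m],[2,50,98]).round(1))
m=(X>60)&(X<150)&(abs(Y)<45)&(Z>240)&(Z<262)
if m.sum(): print(np.percentile(X[m],[1,99]),np.percentile(Y[m],[1,99]))
m=(abs(X)<30)&(abs(Y)<12)&(Z>190)&(Z<230); print(X[m].min() if m.any() else None)
E
```

```text
-35 8 [-1.6  0.1  1.7] [215.1 217.5 219. ]
-25 111 [-4.4  0.   4.5] [207.9 218.6 221. ]
-15 102 [-4.5  0.   4.6] [199.7 204.7 209.7]
-5 112 [-4.6  0.   4.7] [195.2 197.7 199.8]
5 118 [-4.6  0.   4.7] [195.1 197.9 201.5]
15 134 [-5.5 -0.9  4.6] [198.2 201.7 204.7]
25 118 [-5.5 -0.4  4.6] [200.2 203.1 205.3]
35 115 [-5.5 -0.   4.6] [200.5 203.4 205.6]
45 97 [-4.6 -0.   3.7] [200.5 203.7 205.5]
55 94 [-4.6 -0.9  3.7] [199.8 203.6 205.6]
65 52 [-4.7 -0.5  3.7] [199.9 203.5 205.2]
-25.874357260191996
```

send_rows(
  deltas="1.3 0.5 25 0 0 0 0; 1.3 0.5 25 0 0 0 0; 1.3 0.5 25 0 0 0 0; 0 0 0 0 0 0 0; 15 0 0 0 0 0 0; 19 0 0 0 0 0 0; 19 0 0 0 0 0 0; 19 0 0 0 0 0 0; 19 0 0 0 0 0 0; 19 0 0 0 0 0 0",
)

```text
time: 18.32
position: [0.5047, -0.2437, 0.3253]
tool_rot: [0.975, -0.22, 0.002, 0.001]
ft_force: [-0.3, 0.5, -3.4]
grip_width: 0.026
grip_force: 30.0
```

send_rows(
  deltas="0 0 0 0 0 0 0; 0 0 0 0 0 0 0",
)

```text
time: 18.58
position: [0.5024, -0.2425, 0.3241]
tool_rot: [0.975, -0.22, -0.0, -0.0]
ft_force: [-0.6, 0.2, -3.6]
grip_width: 0.026
grip_force: 30.0
```

send_rows(
  deltas="0 -1 8 0 0 0 0; 0 0 10 0 0 0 0; 0 0 10 0 0 0 0; 0 0 6 0 0 0 0; 0 0 2 0 0 0 0; 0 0 0 0 0 0 0",
)

```text
time: 19.32
position: [0.503, -0.242, 0.2877]
tool_rot: [0.975, -0.221, -0.0, 0.0]
ft_force: [-0.4, -0.4, -3.3]
grip_width: 0.0258
grip_force: 30.0
```

send_rows(
  deltas="0 0 2 0 0 0 0; 0 0 2 0 0 0 0; 0 0 2 0 0 0 0; 0 0 2 0 0 0 0; 0 0 2 0 0 0 0; 0 0 0 0 0 0 0; 0 0 0 0 0 0 0; 0 0 0 0 0 0 0",
)

```text
time: 20.32
position: [0.503, -0.2419, 0.2779]
tool_rot: [0.975, -0.221, 0.0, 0.0]
ft_force: [-0.1, -0.3, -1.2]
grip_width: 0.0262
grip_force: 30.0
```

send_rows(
  deltas="0 0 2 0 0 0 0; 0 0 2 0 0 0 0; 0 0 2 0 0 0 0; 0 0 2 0 0 0 0; 0 0 2 0 0 0 0; 0 0 2 0 0 0 0; 0 0 0 0 0 0 0; 0 0 0 0 0 0 0; 0 0 0 0 0 0 0",
)

```text
time: 21.45
position: [0.503, -0.2419, 0.2659]
tool_rot: [0.975, -0.221, 0.0, 0.0]
ft_force: [-0.4, -0.5, -2.3]
grip_width: 0.0258
grip_force: 30.0
```

send_rows(
  deltas="0 0 2 0 0 0 0; 0 0 2 0 0 0 0; 0 0 0 0 0 0 0; 0 0 0 0 0 0 0; 0 0 0 0 0 0 0",
)

```text
time: 22.08
position: [0.5029, -0.2419, 0.2618]
tool_rot: [0.975, -0.221, 0.0, 0.0]
ft_force: [0.7, -0.8, -0.3]
grip_width: 0.0257
grip_force: 30.0
```

send_rows(
  deltas="0 0 0 0 0 0 0; 0 0 0 0 0 0 0",
)

```text
time: 22.32
position: [0.503, -0.2419, 0.2618]
tool_rot: [0.975, -0.221, 0.0, 0.0]
ft_force: [0.0, 0.5, -0.8]
grip_width: 0.0258
grip_force: 30.0
```

```bash
cat > l7.py <<'E'
from look import *
ux=np.array([np.cos(np.radians(-25.5)),np.sin(np.radians(-25.5))]); uy=np.array([-ux[1],ux[0]])
for n in ('wrist','scene'):
    c=cam(n); B=pts(c,c['depth']>0)
    d=B[:,:2]-[.502,-.241]; X=d@ux*1e3; Y=d@uy*1e3; Z=B[:,2]*1e3
    for lo in range(-35,75,10):
        m=(X>lo)&(X<lo+10)&(abs(Y)<7)&(Z>140)&(Z<235)
        if m.sum()>3: print(n,lo,m.sum(),np.percentile(Z[m],[2,50,98]).round(1))
    save(c,'x7'+n+'.png')
E
python3 l7.py w7
```

```text
[ 0.50296559 -0.24192308  0.26179104] -115.48038450131179 [-6.48530559e-01  4.76272811e-01  1.63436758e+00 -3.33167614e-05
  1.03075537e+00  1.36699949e+00] 22.325
wrist -15 122 [230.2 231.2 232.2]
wrist -5 309 [230.2 231.4 232.7]
wrist 5 962 [176.  208.8 227.4]
wrist 15 240 [177.9 181.4 184.1]
wrist 25 298 [178.8 183.  184.9]
wrist 35 300 [179.1 183.  184.7]
wrist 45 300 [180.5 183.  184.7]
wrist 55 301 [180.5 183.1 184.6]
wrist 65 325 [179.8 183.  184.7]
scene -35 4 [187.7 195.6 201.3]
scene -25 12 [180.2 191.  198.5]
scene -15 23 [176.1 200.7 221.7]
```

send_rows(
  deltas="0 0 2 0 0 0 0; 0 0 2 0 0 0 0; 0 0 0 0 0 0 0; 0 0 0 0 0 0 0; 0 0 0 0 0 0 0",
)

```text
time: 23.1
position: [0.5029, -0.2419, 0.2578]
tool_rot: [0.975, -0.221, 0.0, 0.0]
ft_force: [-0.1, -0.3, -0.3]
grip_width: 0.0259
grip_force: 30.0
```

send_rows(
  deltas="0 0 0 0 0 0 0",
)

```text
time: 23.22
position: [0.503, -0.2419, 0.2578]
tool_rot: [0.975, -0.221, 0.0, 0.0]
ft_force: [-0.3, -0.1, -1.1]
grip_width: 0.0255
grip_force: 30.0
```

send_rows(
  deltas="0 0 0 0 0 0 0",
)

```text
time: 23.35
position: [0.503, -0.2419, 0.2578]
tool_rot: [0.975, -0.221, 0.0, 0.0]
ft_force: [1.1, 0.2, 0.1]
grip_width: 0.0254
grip_force: 30.0
```

send_rows(
  deltas="0 0 2 0 0 0 0; 0 0 0 0 0 0 0; 0 0 0 0 0 0 0",
)

```text
time: 23.72
position: [0.503, -0.2419, 0.2557]
tool_rot: [0.975, -0.221, 0.0, 0.0]
ft_force: [0.5, 0.1, -0.2]
grip_width: 0.0257
grip_force: 30.0
```

send_rows(
  deltas="0 0 0 0 0 0 0",
)

```text
time: 23.85
position: [0.5029, -0.2419, 0.2558]
tool_rot: [0.975, -0.221, 0.0, 0.0]
ft_force: [-0.5, 0.4, -0.9]
grip_width: 0.0255
grip_force: 30.0
```

```bash
python3 l7.py w8
```

```text
[ 0.50294163 -0.24190633  0.2557755 ] -115.48305297792639 [-6.48546130e-01  4.84304693e-01  1.64026261e+00  3.27403846e-06
  1.01693677e+00  1.36701165e+00] 23.85
wrist -15 120 [224.  225.2 226.3]
wrist -5 310 [224.3 225.5 226.8]
wrist 5 965 [170.2 203.  221.4]
wrist 15 241 [171.7 175.3 178.4]
wrist 25 302 [172.7 177.  178.8]
wrist 35 298 [173.3 177.  178.8]
wrist 45 300 [174.7 177.1 178.7]
wrist 55 305 [174.7 177.1 178.8]
wrist 65 326 [173.1 177.  178.9]
scene -35 7 [183.2 189.7 194.3]
scene -25 10 [173.4 184.4 193.7]
scene -15 24 [169.  192.  215.4]
```

send_rows(
  deltas="0 0 0 0 0 0 0; 0 0 0 0 0 0 0.35; 0 0 0 0 0 0 0.4; 0 0 0 0 0 0 0.6; 0 0 0 0 0 0 0.8; 0 0 0 0 0 0 0.8; 0 0 0 0 0 0 0.8; 0 0 0 0 0 0 0.8; 0 0 0 0 0 0 0.8; 0 0 0 0 0 0 0.8",
  newtons=3,
)

```text
time: 25.25
position: [0.5029, -0.2419, 0.2558]
tool_rot: [0.975, -0.221, 0.0, -0.0]
ft_force: [0.8, 0.5, 0.6]
grip_width: 0.0695
grip_force: 0.0
```

```bash
cat > l8.py <<'E'
from look import *
rep('blk',sel(.46,.55,-.29,-.19,.215,.24))
E
python3 l8.py w9;python3 l7.py w10|tail -12; python3 -c "
import cv2;import numpy as np
a=cv2.imread('pics/x7scene.png')[190:310,280:440]; w=cv2.imread('pics/w10.png')
cv2.imwrite('pics/c9.png',np.vstack([cv2.resize(a,(400,300),interpolation=2),cv2.resize(w[:,80:560],(400,300))]))"
```

```text
[ 0.50293148 -0.2418787   0.25575939] -115.48286397836594 [-6.48528573e-01  4.84316206e-01  1.64029856e+00  3.46357111e-05
  1.01695056e+00  1.36700942e+00] 25.25
blk 2190 [ 0.5009 -0.2422  0.223 ] [ 0.48  -0.286  0.215] [ 0.532 -0.203  0.239] rect 503.5 -242.5 [92.8 23. ] 64.5
wrist -5 191 [221.2 222.3 223.5]
wrist 5 1010 [167.6 201.1 220.3]
wrist 15 234 [168.6 172.2 175.1]
wrist 25 270 [171.  174.  175.7]
wrist 35 290 [170.7 174.  175.7]
wrist 45 299 [171.  174.  175.8]
wrist 55 305 [171.3 174.1 175.8]
wrist 65 301 [171.3 174.1 175.8]
scene -35 4 [181.4 187.5 190.8]
scene -25 9 [169.9 182.9 191.1]
scene -15 23 [161.2 186.1 208.5]
scene 65 4 [165.7 167.3 170. ]
```

View pics/c9.png

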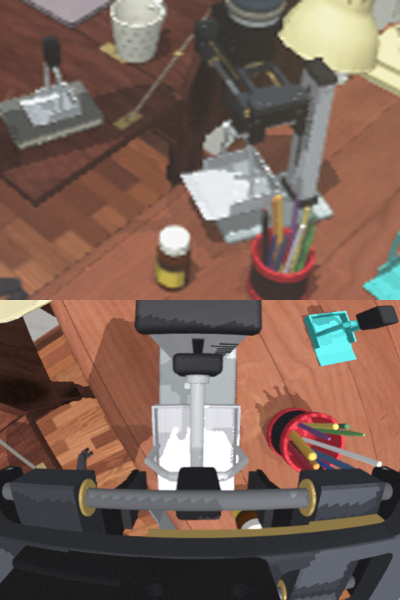

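Scoop hangs on the hook, mouth facing out, sunk ~29 mm, and the small scoop stands on the book. Retreat straight up.

send_rows(
  deltas="0 0 -8 0 0 0 0.8; 0 0 -15 0 0 0 0.8; 0 0 -25 0 0 0 0.8; 0 0 -30 0 0 0 0.8; 0 0 -30 0 0 0 0.8; 0 0 0 0 0 0 0.8; 0 0 0 0 0 0 0.8; 0 0 0 0 0 0 0.8; 0 0 0 0 0 0 0.8; 0 0 0 0 0 0 0.8",
)

```text
time: 26.7
position: [0.5028, -0.2418, 0.3631]
tool_rot: [0.975, -0.221, -0.001, -0.0]
ft_force: [0.1, -0.2, -0.0]
grip_width: 0.0696
grip_force: 0.0
```

send_rows(
  deltas="0 0 0 0 0 0 0.8; 0 0 0 0 0 0 0.8; 0 0 0 0 0 0 0.8; 0 0 0 0 0 0 0.8; 0 0 0 0 0 0 0.8; 0 0 0 0 0 0 0.8; 0 0 0 0 0 0 0.8; 0 0 0 0 0 0 0.8",
)

```text
time: 27.7
position: [0.5029, -0.2419, 0.3638]
tool_rot: [0.975, -0.221, -0.0, 0.0]
ft_force: [-0.6, 0.6, 0.0]
grip_width: 0.0699
grip_force: 0.0
```

```bash
python3 l8.py w11; python3 - <<'E'
from look import *
rep('blk',sel(.46,.55,-.29,-.19,.205,.24))
rep('wall',sel(.40,.6,-.33,-.14,.072,.092))
E
```

```text
[ 0.50291218 -0.24185221  0.36376278] -115.4792935701174 [-6.48489601e-01  3.59156626e-01  1.51280876e+00 -2.18181996e-05
  1.26963718e+00  1.36701076e+00] 27.7
blk 899 [ 0.5043 -0.2434  0.2219] [ 0.49  -0.257  0.217] [ 0.517 -0.229  0.224] rect 503.3 -242.8 [25.7 21.9] 64.3
[ 0.50292767 -0.24188416  0.36377265] -115.47987669376204 [-6.48516106e-01  3.59163876e-01  1.51276808e+00 -2.89707243e-05
  1.26959772e+00  1.36699655e+00] 27.75Traceback (most recent call last):
  File "<stdin>", line 1, in <module>
  File "look.py", line 4, in <module>
    c=cam('wrist'); save(c,sys.argv[1]+'.png')
                           ~~~~~~~~^^^
IndexError: list index out of range
```

Grip is within 3 mm of the seat, yaw on target, level and still.

```bash
python3 -c "
from rig import robot
print(robot.hand_in())"
```

```text
the job is handed in; nothing more can be done
None
```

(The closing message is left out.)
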